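# Put the forging-press dies away with their mates

### The arm

A 6-joint arm with a two-finger parallel gripper is mounted at the origin on the work surface. World frame = base frame: x ahead of the robot, y to its left, z up, the work surface at z = 0. Lengths are in m, angles in rad, forces in N, time in s.
With the tool pointing down it reaches from about 0.35 to 0.775 m from the base axis. Payload 5.5 kg.
Tool frame: the origin (TCP) lies between the finger pads; the fingertips stand env.nose_length ahead of it and the grasp point (between the pads) lies 8 mm behind it (env.nose_length is the distance from the TCP to the fingertips, in m); z points along the fingers, y is the direction in which the jaws open and shut (so a half turn about z gives the same grasp; the last joint's range is limited). The gripper opens to 85 mm and grips with 20 to 120 N. Pads are 22 mm wide; open, the fingers measure 114 mm over their backs; the gripper's body (76 mm by 85 mm) begins 54 mm behind the grasp point. The pads swing forward as they close: fully open they stand 13 mm farther back than shut.
Start: joints at [-1.316, 0.313, 0.046, 1.304, 0, 1.431], TCP at [0.221, -0.531, 0.242] pointing down, gripper open.
Joint ranges: [-2.76, 2.76], [-0.86, 1.69], [-1.03, 1.26], [-2.2, 2.34], [-1.47, 1.5], [-3.14, 3.14]. Speed limits (rad/s): [2.57, 2.57, 3.14, 3.14, 3.14, 3.14].

### API

Orientations are given as a unit quaternion [w, x, y, z].
In Python, from workcell import env gives the robot as it stands. The module is installed in compiled form; this text tells all that it offers.
- The arm moves only by the shell command python3 -m creep 'ROWS' [FORCE]. ROWS is a JSON object of lists of equal length, an entry for each row: "hand": the finger opening in mm, from 0 to 85.4; "delta_pos": the shift along the tool's x, y, z scaled (see below), a list of three; "turn": the turn about the tool's z scaled (see below). In form: {"hand": [hand, ...], "delta_pos": [[dx, dy, dz], ...], "turn": [turn, ...]}. A call has exactly 5 rows; each row shifts and turns the commanded pose from where the row before left it, along the tool's axes as they then stand; what a row does not reach is not made up. The controller multiplies each number of a shift by 0.8 m and each number of a turn by 5 degrees. A row lasts 1/12 s, in which the tool goes at most 41.7 mm and 7.16 degrees, less where a joint would pass 70% of its speed; a pose out of reach is approached as far as the arm can. A call with a number of a shift or a turn outside -1 to 1 is refused whole. A call with a gripper value outside its range is refused whole. The fingers move at their own pace and stop on an object; FORCE is the grip in N (left out, the last holds). Time passes only in rows, so rows that do not move let the fingers close, or fill a call up. It gives the time, the measured TCP pose, the force and the opening at its end, in the units of the state.
- env.get_state(): the state, without advancing time (a new reading comes with each control period).
- env.read_camera(name): name is "side" or "top" or "wrist"; returns a dict with "pixels" (420x560x3 uint8, red, green, blue), "depth" (420x560 float32, m along the optical axis (not along the pixel's ray), 0 where there is no reading), "fx", "fy", "cx", "cy" (pixels), "D" ([k1, k2, p1, p2, k3] as OpenCV has them; the pictures are not rectified), "origin" and "orientation" of the camera in the world. Camera axes: x right, y down, z forward; pixel columns grow to the right and rows downward; lengths in m; the calibration is good to about 2 mm. A picture is of the moment at which its call begins.
- env.hand_in(): hands the job in, once; it reports no verdict.
Trained networks look in the newest picture that a camera, given by its name, has taken for a name from the list of things; names that differ only in an ending like _2 or _b are one class to them, and where a whole thing is asked for, a point or a joint stands for the part that bears it (a point fixed in the world has none). Each returns a list of dicts, best first, with "score" (0 to 1); they miss things now and then, are a little off and sometimes report something else, mostly with a low value. They report only what shows in the picture. A call takes as long as a camera call. They do not tell look-alikes from the thing itself.
- env.find_in(camera, target): "location" ([row, column] in pixels, amid what is visible of it).
- env.pinpoint(camera, target): "location" ([row, column] in pixels: a listed point, or the origin of a listed thing).
The state is a dict: "clock": time; "joint_pos": joint angles; "qvel": joint speeds; "tau": joint torques, N m; "tcp_pos": TCP position; "orientation": TCP orientation; "wrist_force": force on the tool from outside, world axes, zero at the start; "ft_torque": the same for the moment, N m; "finger_gap": finger opening in m.
Only numpy, scipy, OpenCV 4.12 (cv2) and the standard library are available. Lean on these libraries where they do the work, as an engineer would, in place of code of your own. Each camera call takes 0.05 s, during which the arm holds its last target.

### The job

Press work is finished: pick the four loose press dies (flat, fuller, cutter, swage) out of the ironwork on the bench and put each one away in the wooden tray that already holds its mate, in the empty stall next to that mate. Set every die down rather than dropping it, foot plate flat on the stall floor and lengthwise like its mate. Leave the bolster block and the loose hammer head lying where they are.

Things in the scene. Friction and masses are not known exactly. Their poses are not given: they have to be found in the camera images.
- die_flat: Loose steel FLAT press die: block 40 mm wide with a plain flat top. Bright block 52 mm long (x) on a dark foot plate 66 x 46 x 8 mm (x, y, z); 36 mm tall in all, under 0.75 kg. Stands foot down on the bench (z = 0), mixed with the other loose ironwork. Origin: centre of the underside, z up. Grip across the block's flanks, along y.
- die_fuller: Loose steel FULLER press die: block 26 mm wide, top a smooth half-round ridge along x (flanks upright from 8 to 23 mm height). Bright block 52 mm long (x) on a dark foot plate 66 x 46 x 8 mm (x, y, z); 36 mm tall in all, under 0.75 kg. Stands foot down on the bench (z = 0), mixed with the other loose ironwork. Origin: centre of the underside, z up. Grip across the block's flanks, along y.
- die_cutter: Loose steel CUTTER press die: block 16 mm wide, top a sharp roof-shaped edge along x (flanks upright from 8 to 28 mm height). Bright block 52 mm long (x) on a dark foot plate 66 x 46 x 8 mm (x, y, z); 36 mm tall in all, under 0.75 kg. Stands foot down on the bench (z = 0), mixed with the other loose ironwork. Origin: centre of the underside, z up. Grip across the block's flanks, along y.
- die_swage: Loose steel SWAGE press die: block 42 mm wide, half-round groove 24 mm wide, 12 mm deep along x in its top. Bright block 52 mm long (x) on a dark foot plate 66 x 46 x 8 mm (x, y, z); 36 mm tall in all, under 0.75 kg. Stands foot down on the bench (z = 0), mixed with the other loose ironwork. Origin: centre of the underside, z up. Grip across the block's flanks, along y.
- tray_flat: Fixed pale wooden tray, 192 x 78 mm, two stalls in a row along x. Origin: centre of its underside, on the bench. The -x stall holds the fixed mate, a die like die_flat, length along x. The +x stall is empty: inside 86 (x) by 64 mm (y), centre 46 mm from the origin, floor 8 mm above the bench, rim 12 and middle lath 10 mm above the floor. Empty stall near or far from the robot.
- tray_fuller: Fixed pale wooden tray, 192 x 78 mm, two stalls in a row along x. Origin: centre of its underside, on the bench. The -x stall holds the fixed mate, a die like die_fuller, length along x. The +x stall is empty: inside 86 (x) by 64 mm (y), centre 46 mm from the origin, floor 8 mm above the bench, rim 12 and middle lath 10 mm above the floor. Empty stall near or far from the robot.
- tray_cutter: Fixed pale wooden tray, 192 x 78 mm, two stalls in a row along x. Origin: centre of its underside, on the bench. The -x stall holds the fixed mate, a die like die_cutter, length along x. The +x stall is empty: inside 86 (x) by 64 mm (y), centre 46 mm from the origin, floor 8 mm above the bench, rim 12 and middle lath 10 mm above the floor. Empty stall near or far from the robot.
- tray_swage: Fixed pale wooden tray, 192 x 78 mm, two stalls in a row along x. Origin: centre of its underside, on the bench. The -x stall holds the fixed mate, a die like die_swage, length along x. The +x stall is empty: inside 86 (x) by 64 mm (y), centre 46 mm from the origin, floor 8 mm above the bench, rim 12 and middle lath 10 mm above the floor. Empty stall near or far from the robot.
- bolster: Loose dark steel bolster block 66 x 58 x 26 mm with a square hole 38 x 30 mm in the middle of its top (black inside), lying among the dies; to be left where it lies. Origin at the centre of its underside.
- hammer_head: Loose dark cross-peen hammer head without handle, about 96 x 30 x 30 mm, lying on its side among the dies; to be left where it lies. Origin at its underside below the eye, x along its length.
There are look-alikes about, which are no part of the job. What is shaped like the die_flat but green is not meant. Leave any turquoise look-alike of the die_swage alone.

How it is judged:
At the end, for the whole second after the job is handed in: Each die stands at rest in the empty stall of its own tray (beside the same kind of die): centre within 12 mm of the stall's centre along and across, foot flat on the stall floor (within 3 mm, tilt under 0.1 rad), length within 0.35 rad of the tray's, either way round (x of die_flat in the frame of tray_flat between 0.034 and 0.058 m and y of die_flat in the frame of tray_flat between -0.012 and 0.012 m and z of die_flat in the frame of tray_flat between 0.005 and 0.011 m and angle between each of die_flat, die_fuller, die_cutter, die_swage's own z axis and vertical below 0.1 rad and angle between the x axis of die_flat and the x axis of tray_flat, either way round below 0.35 rad and linear speed of each of die_flat, die_fuller, die_cutter, die_swage below 0.02 m/s and x of die_fuller in the frame of tray_fuller between 0.034 and 0.058 m and y of die_fuller in the frame of tray_fuller between -0.012 and 0.012 m and z of die_fuller in the frame of tray_fuller between 0.005 and 0.011 m and angle between the x axis of die_fuller and the x axis of tray_fuller, either way round below 0.35 rad and x of die_cutter in the frame of tray_cutter between 0.034 and 0.058 m and y of die_cutter in the frame of tray_cutter between -0.012 and 0.012 m and z of die_cutter in the frame of tray_cutter between 0.005 and 0.011 m and angle between the x axis of die_cutter and the x axis of tray_cutter, either way round below 0.35 rad and x of die_swage in the frame of tray_swage between 0.034 and 0.058 m and y of die_swage in the frame of tray_swage between -0.012 and 0.012 m and z of die_swage in the frame of tray_swage between 0.005 and 0.011 m and angle between the x axis of die_swage and the x axis of tray_swage, either way round below 0.35 rad); the robot touches nothing.
It fails at once if a die is dropped or thrown (moves faster than 0.7 m/s without the fingers on it, a fall of about 25 mm) ((linear speed of die_flat above 0.7 m/s and contact force between the fingers and die_flat below 0.05 N) or (linear speed of die_fuller above 0.7 m/s and contact force between the fingers and die_fuller below 0.05 N) or (linear speed of die_cutter above 0.7 m/s and contact force between the fingers and die_cutter below 0.05 N) or (linear speed of die_swage above 0.7 m/s and contact force between the fingers and die_swage below 0.05 N)).
It fails at once if the bolster block or the hammer head is moved more than 20 mm (distance of any of bolster, hammer_head from where it was at the start of the episode above 0.02 m).
It also fails if it takes over 99 s, if anything falls off the work surface, if the arm or the gripper's body presses on something with over 40 N, if the wrist force passes 120 N, or if a joint passes its speed limit or range.

## Working session

There is one attempt and no reset: what is moved stays moved. The work goes in short steps, Python scripts to look and compute and a shell command to move; the robot and the scene stay as the last step left them, time stands still between calls to the robot, and variables do not carry over. Pictures are saved under pics/ and viewed, and the job is handed in when it is done.

```bash
mkdir -p pics; cat > h.py <<'E'
import numpy as np, cv2, json
from workcell import env
from scipy.spatial.transform import Rotation as R
def rot(q): return R.from_quat([q[1],q[2],q[3],q[0]]).as_matrix()
def grab(name,fn=None):
    c=env.read_camera(name)
    if fn: cv2.imwrite(fn,c["pixels"][:,:,::-1])
    return c
def cloud(c):
    h,w=c["depth"].shape
    v,u=np.mgrid[:h,:w]
    K=np.array([[c["fx"],0,c["cx"]],[0,c["fy"],c["cy"]],[0,0,1]])
    p=cv2.undistortPoints(np.stack([u,v],-1).reshape(-1,1,2).astype(float),K,np.array(c["D"],float)).reshape(h,w,2)
    d=c["depth"][...,None]
    P=np.concatenate([p*d,d],-1)
    W=P@rot(c["orientation"]).T+np.array(c["origin"])
    W[c["depth"]==0]=np.nan
    return W
E
python3 - <<'E'
from h import *
import pickle
for n in ("top","side","wrist"):
    c=grab(n,f"pics/{n}0.png"); pickle.dump(c,open(f"{n}0.pkl","wb"))
    print(n,c["origin"],c["orientation"],c["fx"])
    if n=="top":
        W=cloud(c)
        for t in ["die_flat","die_fuller","die_cutter","die_swage","tray_flat","tray_fuller","tray_cutter","tray_swage","bolster","hammer_head"]:
            print(t)
            for r in env.pinpoint(n,t):
                l=r["location"]; i,j=int(l[0]),int(l[1]); print("  ",np.round(l),round(r["score"],2),W[i,j].round(3))
s=env.get_state(); print(s, env.nose_length)
E
```

```text
top [0.27594201 0.10143212 1.0262088 ] [ 0.05888764 -0.69955237  0.71064151 -0.04633975] 394.29844241462257
die_flat
   [305. 217.] 0.73 [0.192 0.281 0.036]
   [220. 260.] 0.65 [0.403 0.176 0.033]
die_fuller
   [235. 431.] 0.57 [ 0.358 -0.26   0.022]
die_cutter
   [206. 308.] 0.75 [0.435 0.051 0.03 ]
   [219. 395.] 0.67 [ 0.401 -0.177  0.003]
die_swage
   [242. 224.] 0.93 [0.346 0.267 0.023]
   [177. 151.] 0.85 [0.517 0.46  0.037]
tray_flat
   [142. 255.] 0.92 [0.615 0.19  0.007]
   [206. 347.] 0.3 [ 0.434 -0.047  0.026]
tray_fuller
tray_cutter
   [140. 349.] 0.88 [ 0.613 -0.064  0.017]
tray_swage
   [139. 388.] 0.74 [ 0.618 -0.171  0.004]
bolster
   [218. 394.] 0.72 [ 0.403 -0.168  0.028]
hammer_head
   [207. 350.] 0.73 [ 0.433 -0.054  0.028]
side [-0.39712029  0.93613126  0.71348129] [ 0.18665623 -0.32250238  0.80302568 -0.46508217] 492.1331814760202
wrist [ 0.29565278 -0.49960397  0.37472474] [ 0.13376089  0.82130429 -0.54742448 -0.08884658] 314.4549731656084
{'clock': 0.65, 'joint_pos': array([-1.31557323e+00,  3.13169404e-01,  4.61225921e-02,  1.30356990e+00,
        4.75812642e-06,  1.43118592e+00]), 'qvel': array([ 1.46704915e-05,  6.03237779e-04, -3.45456550e-04, -8.60099488e-04,
       -7.21896512e-04,  1.74151245e-03]), 'tau': array([-1.21216912e-03, -4.80227101e+01,  2.98710769e+01, -1.14991390e-04,
       -6.50645438e-05,  5.72108462e-06]), 'tcp_pos': array([ 0.22117934, -0.53082712,  0.24234986]), 'orientation': array([8.95200419e-05, 9.80576515e-01, 1.96136917e-01, 7.56364176e-06]), 'wrist_force': array([-0.21728475,  0.3619242 ,  0.52848957]), 'ft_torque': array([ 0.02738797,  0.0240766 , -0.01107053]), 'finger_gap': 0.0854992019414656} 0.011
```

View pics/top0.png

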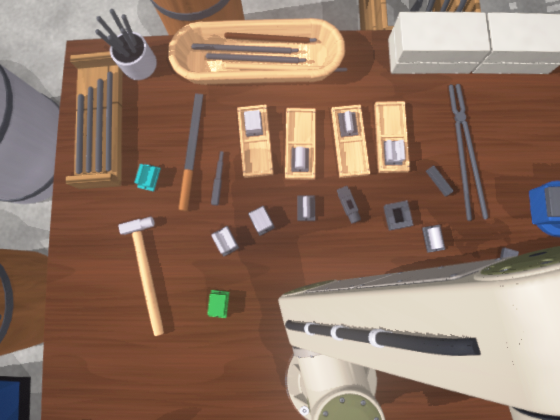

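```bash
python3 - <<'E'
import cv2
im=cv2.imread("pics/top0.png")
cv2.imwrite("pics/crop0.png",cv2.resize(im[100:320,120:470],None,fx=2.28,fy=2.28,interpolation=cv2.INTER_CUBIC))
E
```

```text
(no output)
```

View pics/crop0.png

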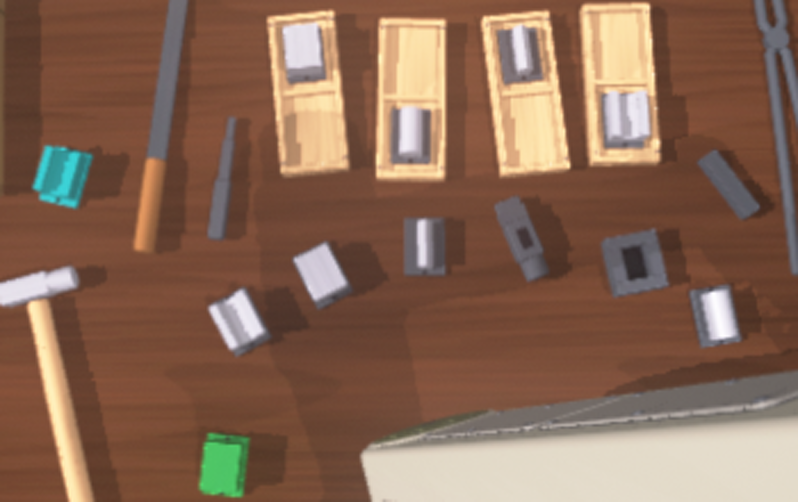

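View pics/side0.png

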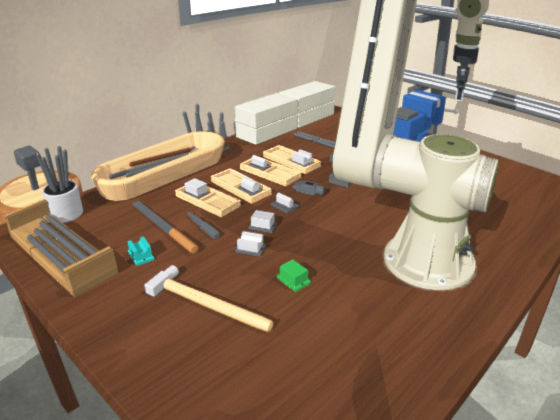

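The top view shows four trays at u≈255 (flat), 300, 350 and 390 (swage). The loose pieces are at (224,241) swage, (261,220) flat, (306,208), and (433,238). The green (218,304) and turquoise (147,177) pieces are look-alikes. Next I'll measure the block widths to tell fuller from cutter.

```bash
cat > meas.py <<'E'
from h import *
import pickle
c=pickle.load(open("top0.pkl","rb")); W=cloud(c); px=c["pixels"]
b=W[250:280,100:130].reshape(-1,3); print("bench z",np.nanmedian(b[:,2]),np.nanstd(b[:,2]))
def rect(P):
    (cx,cy),(w,h),a=cv2.minAreaRect((P[:,:2]*1000).astype(np.float32))
    if w<h: w,h,a=h,w,a+90
    a=(a+90)%180-90
    return round(cx,1),round(cy,1),"LxW",round(w,1),round(h,1),"ang",round(a,1)
items=dict(A=(241,224),B=(220,261),C=(208,306),D=(238,433),E=(214,399),F=(204,348),T1=(142,255),T2=(143,300),T3=(141,350),T4=(137,391),g=(304,218))
for k,(r,u) in items.items():
    m=45 if k[0]=="T" else 20
    S=W[r-m:r+m,u-m//2-8:u+m//2+8]
    for lo in (0.004,0.013,0.024):
        mask=((S[...,2]>lo)&(S[...,2]<.06)).astype(np.uint8)
        n,l,st,ce=cv2.connectedComponentsWithStats(mask)
        if n<2: continue
        j=1+np.argmax(st[1:,4]); P=S[l==j]
        print(k,lo,rect(P),"n",len(P),"zmed",np.nanmedian(P[:,2]).round(4),"max",np.nanpercentile(P[:,2],98).round(4),"mean",(np.nanmean(P[:,:2],0)*1000).round(1))
E
python3 meas.py
python3 - <<'E'
import cv2,numpy as np
im=cv2.imread("pics/top0.png")
t=[im[r-26:r+26,u-24:u+24] for r,u in [(158,300),(122,348),(208,306),(238,433)]]
cv2.imwrite("pics/cmp.png",cv2.resize(np.hstack(t),None,fx=4,fy=4,interpolation=cv2.INTER_CUBIC))
E
```

```text
bench z -0.0010162971793552522 0.0018005061465823792
A 0.004 (352.7, 267.0, 'LxW', 65.9, 44.6, 'ang', 26.3) n 460 zmed 0.026 max 0.038 mean [350.5 265.4]
A 0.013 (352.3, 267.5, 'LxW', 52.3, 42.2, 'ang', 27.4) n 368 zmed 0.0291 max 0.0381 mean [351.4 266.9]
A 0.024 (352.1, 267.6, 'LxW', 52.0, 42.2, 'ang', 27.5) n 276 zmed 0.033 max 0.0382 mean [351.8 267.5]
B 0.004 (405.7, 173.8, 'LxW', 68.2, 45.9, 'ang', 27.4) n 435 zmed 0.0341 max 0.0387 mean [402.  171.9]
B 0.013 (404.7, 173.5, 'LxW', 52.6, 39.9, 'ang', 26.7) n 334 zmed 0.0349 max 0.0389 mean [403.5 172.8]
B 0.024 (404.7, 173.6, 'LxW', 52.5, 39.9, 'ang', 26.6) n 325 zmed 0.035 max 0.0389 mean [404.1 173.1]
C 0.004 (435.8, 56.1, 'LxW', 64.5, 44.8, 'ang', -1.4) n 440 zmed 0.0087 max 0.0351 mean [434.4  56.5]
C 0.013 (435.3, 55.7, 'LxW', 52.1, 15.5, 'ang', -1.2) n 146 zmed 0.0306 max 0.0366 mean [434.6  55.9]
C 0.024 (435.3, 55.7, 'LxW', 52.1, 15.5, 'ang', -1.2) n 145 zmed 0.0307 max 0.0366 mean [434.8  55.8]
D 0.004 (348.6, -273.8, 'LxW', 66.2, 46.2, 'ang', 8.1) n 431 zmed 0.0192 max 0.0362 mean [ 347.6 -269.1]
D 0.013 (348.5, -273.7
[... 1673 characters left out ...]
8, 16.9, 'ang', 3.7) n 146 zmed 0.0383 max 0.0448 mean [657.2 -61.6]
T4 0.004 (624.0, -179.1, 'LxW', 195.4, 79.9, 'ang', 0.7) n 2065 zmed 0.0141 max 0.0436 mean [ 621.3 -178. ]
T4 0.013 (624.0, -179.3, 'LxW', 195.4, 79.8, 'ang', 0.8) n 1081 zmed 0.0197 max 0.0444 mean [ 601.5 -178.2]
T4 0.024 (577.0, -178.8, 'LxW', 53.8, 42.6, 'ang', -0.6) n 360 zmed 0.0359 max 0.0457 mean [ 576.  -178.6]
g 0.004 (190.6, 281.7, 'LxW', 66.9, 44.2, 'ang', -7.0) n 482 zmed 0.0336 max 0.0379 mean [192.3 280.3]
g 0.013 (190.8, 282.3, 'LxW', 52.8, 41.3, 'ang', -7.0) n 375 zmed 0.0344 max 0.0381 mean [190.8 281.7]
g 0.024 (190.6, 282.2, 'LxW', 52.7, 41.3, 'ang', -7.6) n 357 zmed 0.0345 max 0.0382 mean [190.5 282.4]
```

View pics/cmp.png

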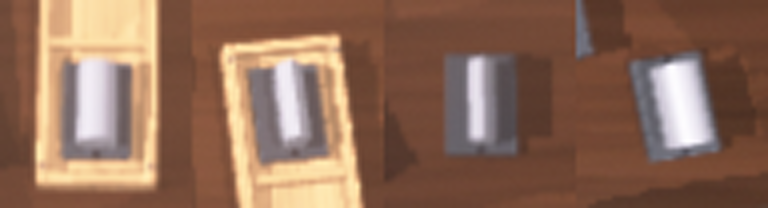

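Widths settle it: (306,208) is the cutter (15.5 mm block) and (433,238) is the fuller (25 mm). Tray 2 (u≈300) holds the fuller mate and tray 3 (u≈350) the cutter mate. The flat is the silver piece at (261,220), not the green one, and the swage is the silver one at (224,241), not the turquoise one. The crop already shows both. First I turn the tool half around so that J6 stays mid-range.

View pics/wrist0.png

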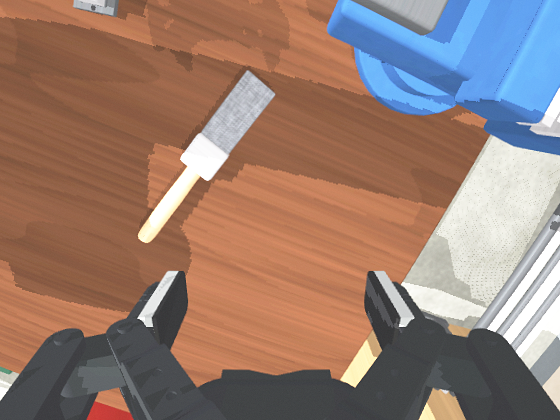

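```bash
for i in 1; do
python3 -m creep '{"hand":[60,60,60,60,60],"delta_pos":[[0,0,0],[0,0,0],[0,0,0],[0,0,0],[0,0,0]],"turn":[-1,-1,-1,-1,-1]}' 60
python3 -m creep '{"hand":[60,60,60,60,60],"delta_pos":[[0,0,0],[0,0,0],[0,0,0],[0,0,0],[0,0,0]],"turn":[-1,-1,-1,-1,-1]}'
done
```

```text
clock: 1.07
tcp_pos: [0.2212, -0.5308, 0.2424]
orientation: [0.0, 0.914, 0.406, -0.0]
wrist_force: [0.6, -0.3, -1.1]
finger_gap: 0.06
clock: 1.48
tcp_pos: [0.2212, -0.5308, 0.2424]
orientation: [0.0, 0.805, 0.594, -0.0]
wrist_force: [-0.3, 0.8, -0.1]
finger_gap: 0.06
```

```bash
cat > mv.py <<'E'
# plan helper: args X Y Z YAW(deg) -> deltas in units of the moves (turn done last in tool axes of now; and axes after turn)
import sys,numpy as np
from h import *
s=env.get_state(); p=s["tcp_pos"]; M=rot(s["orientation"]); yaw=np.degrees(np.arctan2(M[1,0],M[0,0]))
X,Y,Z,A=map(float,sys.argv[1:5])
d=np.array([X,Y,Z])-p
dt=(A-yaw+180)%360-180
print("yaw",yaw.round(2),"tilt",np.degrees(np.arccos(-M[2,2])).round(2),"turn units",round(-dt/5,3),"now-axes",(M.T@d/.8).round(4))
a=np.radians(A); N=np.array([[np.cos(a),np.sin(a),0],[np.sin(a),-np.cos(a),0],[0,0,-1]])
print("after-turn axes",(N.T@d/.8).round(4),"len mm",(np.linalg.norm(d)*1e3).round(1))
E
for i in 1 2 3 4; do
python3 -m creep '{"hand":[60,60,60,60,60],"delta_pos":[[0,0,0],[0,0,0],[0,0,0],[0,0,0],[0,0,0]],"turn":[-1,-1,-1,-1,-1]}' >/dev/null
done
python3 -m creep '{"hand":[60,60,60,60,60],"delta_pos":[[0,0,0],[0,0,0],[0,0,0],[0,0,0],[0,0,0]],"turn":[-1,-1,-1,-0.08,0]}'
python3 mv.py .3487 -.2738 .1 188.2
```

```text
clock: 3.57
tcp_pos: [0.2212, -0.5308, 0.2424]
orientation: [0.0, -0.069, 0.998, -0.0]
wrist_force: [-0.0, -0.9, -0.2]
finger_gap: 0.0601
yaw -172.09 tilt 0.01 turn units -0.058 now-axes [-0.2021  0.2963  0.1779]
after-turn axes [-0.2036  0.2952  0.1779] len mm 320.3
```

```bash

python3 -m creep '{"hand":[60,60,60,60,60],"delta_pos":[[-0.0253,0.037,0.01],[-0.0253,0.037,0.01],[-0.0253,0.037,0.01],[-0.0253,0.037,0.01],[-0.0253,0.037,0.01]],"turn":[0,0,0,0,0]}'
python3 -m creep '{"hand":[60,60,60,60,60],"delta_pos":[[-0.0253,0.037,0.01],[-0.0253,0.037,0.01],[-0.0253,0.037,0.01],[0,0,0.049],[0,0,0.049]],"turn":[0,0,0,0,0]}'
python3 mv.py .3487 -.2738 .021 188.2
python3 - <<'E'
from h import *
import pickle
c=grab("wrist","pics/w1.png"); W=cloud(c)
pickle.dump(c,open("w1.pkl","wb"))
for lo in (.004,.013,.024):
    m=((W[...,2]>lo)&(W[...,2]<.045)&(np.abs(W[...,0]-.3487)<.07)&(np.abs(W[...,1]+.2738)<.07)).astype(np.uint8)
    n,l,st,ce=cv2.connectedComponentsWithStats(m); j=1+np.argmax(st[1:,4]); P=W[l==j]
    print(lo,cv2.minAreaRect((P[:,:2]*1000).astype(np.float32)),np.nanpercentile(P[:,2],[50,98]))
E
```

```text
clock: 3.98
tcp_pos: [0.3011, -0.3687, 0.202]
orientation: [0.0, -0.068, 0.998, -0.0]
wrist_force: [1.5, -0.0, 0.2]
finger_gap: 0.06
clock: 4.4
tcp_pos: [0.3508, -0.2734, 0.101]
orientation: [0.002, -0.071, 0.997, -0.003]
wrist_force: [0.1, -0.6, -0.8]
finger_gap: 0.0601
yaw -171.87 tilt 0.37 turn units -0.014 now-axes [0.0031 0.0004 0.1   ]
after-turn axes [ 0.0027 -0.0001  0.1   ] len mm 80.0
0.004 ((347.29205322265625, -276.0738830566406), (65.62347412109375, 46.107200622558594), 8.686083793640137) [0.02699136 0.03720331]
0.013 ((347.0694274902344, -276.179931640625), (52.87657165527344, 25.78225326538086), 8.76154613494873) [0.03467918 0.03741104]
0.024 ((347.08673095703125, -276.3403015136719), (52.86692810058594, 25.484731674194336), 8.855779647827148) [0.03488157 0.03743836]
```

View pics/w1.png

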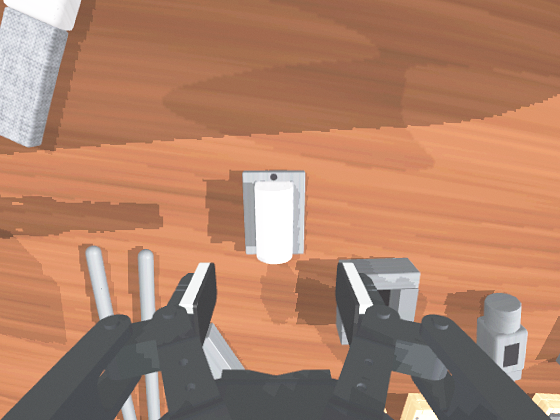

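```bash

python3 -m creep '{"hand":[60,60,60,60,60],"delta_pos":[[0.0035,-0.001,0.04],[0,0,0.03],[0,0,0.02],[0,0,0.0125],[0,0,0]],"turn":[-0.08,0,0,0,0]}'
python3 -m creep '{"hand":[20,20,20,20,20],"delta_pos":[[0,0,0],[0,0,0],[0,0,0],[0,0,0],[0,0,0]],"turn":[0,0,0,0,0]}' 70
python3 - <<'E'
from h import *
grab("wrist","pics/w2.png")
E
```

```text
clock: 4.87
tcp_pos: [0.3447, -0.274, 0.0166]
orientation: [-0.001, -0.072, 0.997, 0.001]
wrist_force: [0.4, 0.5, -0.4]
finger_gap: 0.0603
clock: 5.28
tcp_pos: [0.3466, -0.276, 0.0194]
orientation: [0.001, -0.073, 0.997, -0.001]
wrist_force: [-1.4, -0.8, 5.6]
finger_gap: 0.0243
```

View pics/w2.png

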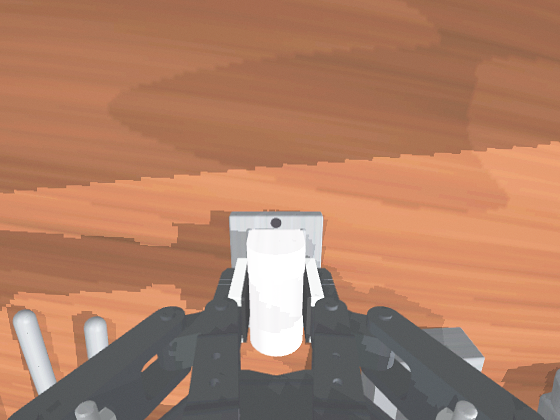

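```bash

python3 -m creep '{"hand":[10,10,10,10,10],"delta_pos":[[0,0,0],[0,0,0],[0,0,-0.008],[0,0,-0.01],[0,0,0]],"turn":[0,0,0,0,0]}' 90
python3 - <<'E'
from h import *
grab("wrist","pics/w3.png")
E
```

```text
clock: 5.75
tcp_pos: [0.3463, -0.2754, 0.0338]
orientation: [0.001, -0.073, 0.997, -0.001]
wrist_force: [-0.1, -0.9, -4.3]
finger_gap: 0.0237
```

View pics/w3.png

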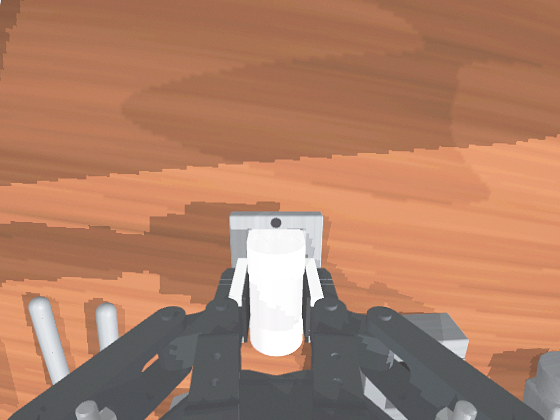

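Held: the picture shows the die at (276,290) unchanged while the bench moved away, and the force rose by 4.3 N, about its weight.

```bash

python3 -m creep '{"hand":[10,10,10,10,10],"delta_pos":[[0,0,-0.02],[0,0,-0.03],[0,0,-0.03],[0,0,-0.02],[0,0,0]],"turn":[0,0.55,0.55,0.55,0.5]}'
python3 mv.py .656 .0655 .115 177.6
```

```text
clock: 6.22
tcp_pos: [0.3473, -0.2765, 0.1155]
orientation: [0.002, 0.022, 1.0, -0.002]
wrist_force: [1.1, 0.2, -4.2]
finger_gap: 0.0238
yaw 177.54 tilt 0.32 turn units -0.013 now-axes [-3.672e-01  4.437e-01  3.000e-04]
after-turn axes [-0.3677  0.4433  0.0006] len mm 460.8
```

```bash

python3 -m creep '{"hand":[10,10,10,10,10],"delta_pos":[[-0.0135,0.0163,0],[-0.0216,0.0261,0],[-0.027,0.0326,0],[-0.027,0.0326,0],[-0.027,0.0326,0]],"turn":[0,0,0,0,0]}'
python3 -m creep '{"hand":[10,10,10,10,10],"delta_pos":[[-0.027,0.0326,0],[-0.027,0.0326,0],[-0.027,0.0326,0],[-0.027,0.0326,0],[-0.027,0.0326,0]],"turn":[0,0,0,0,0]}'
python3 -m creep '{"hand":[10,10,10,10,10],"delta_pos":[[-0.027,0.0326,0],[-0.027,0.0326,0],[-0.027,0.0326,0],[-0.0216,0.0261,0],[-0.0135,0.0163,0]],"turn":[0,0,0,0,0]}'
python3 -m creep '{"hand":[10,10,10,10,10],"delta_pos":[[0,0,0],[0,0,0],[0,0,0],[0,0,0],[0,0,0]],"turn":[0,0,0,0,0]}'
python3 mv.py .656 .0655 .028 177.6
python3 - <<'E'
from h import *
c=grab("wrist","pics/w4.png")
W=cloud(c)
import pickle; pickle.dump(c,open("w4.pkl","wb"))
E
```

```text
clock: 6.63
tcp_pos: [0.4435, -0.1654, 0.112]
orientation: [-0.0, 0.021, 1.0, 0.0]
wrist_force: [0.1, -0.2, -4.7]
finger_gap: 0.0243
clock: 7.05
tcp_pos: [0.5568, -0.0391, 0.1117]
orientation: [-0.001, 0.02, 1.0, 0.0]
wrist_force: [1.5, -0.6, -5.2]
finger_gap: 0.0238
clock: 7.47
tcp_pos: [0.6551, 0.0703, 0.1113]
orientation: [-0.0, 0.019, 1.0, 0.0]
wrist_force: [0.9, -0.2, -5.1]
finger_gap: 0.0238
clock: 7.88
tcp_pos: [0.653, 0.0667, 0.1122]
orientation: [-0.0, 0.021, 1.0, -0.0]
wrist_force: [-0.1, -0.5, -3.7]
finger_gap: 0.0246
yaw 177.6 tilt 0.05 turn units 0.0 now-axes [-0.0039 -0.0013  0.1052]
after-turn axes [-0.0038 -0.0013  0.1052] len mm 84.2
```

View pics/w4.png

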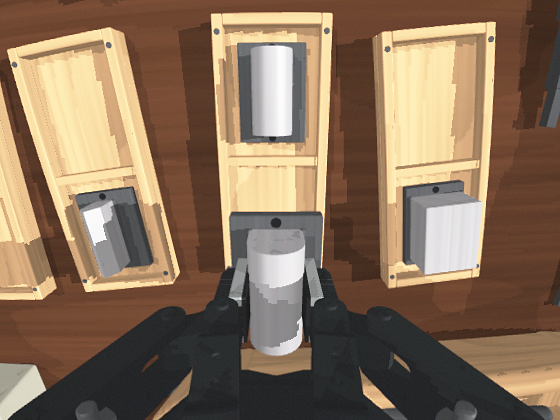

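The wrist view shows the fuller hanging above the empty stall, with the same round mate at (271,90). I'll refine the tray positions from this closer view.

```bash
python3 - <<'E'
from h import *
import pickle
c=pickle.load(open("w4.pkl","rb")); W=cloud(c)
def R_(cx,cy,rx,ry,lo,hi):
    m=((W[...,2]>lo)&(W[...,2]<hi)&(abs(W[...,0]-cx)<rx)&(abs(W[...,1]-cy)<ry)).astype(np.uint8)
    n,l,st,ce=cv2.connectedComponentsWithStats(m); j=1+np.argmax(st[1:,4]); P=W[l==j]
    return np.round(np.hstack([np.ravel(x) for x in cv2.minAreaRect((P[:,:2]*1000).astype(np.float32))]),1),np.nanpercentile(P[:,2],[50,98]).round(4)
print("fuller mate",R_(.563,.070,.045,.035,.028,.06)); print("tray",R_(.610,.067,.11,.05,.004,.024))
print("flat mate",R_(.6635,.193,.045,.035,.028,.06)); print("tray",R_(.62,.189,.11,.055,.004,.06))
print("cutter mate",R_(.659,-.063,.045,.035,.028,.06)); print("tray",R_(.613,-.067,.11,.06,.004,.06))
E
```

```text
fuller mate (array([562.2,  67.3,  26.1,  52.3,  87.2]), array([0.0431, 0.0457]))
tray (array([603.2,  66. ,  78.8, 183.1,  87.9]), array([0.0159, 0.0218]))
flat mate (array([663.8, 191. ,  53.2,  41.4,   4.7]), array([0.0445, 0.0459]))
tray (array([618.1, 187.1, 192.9,  79.7,   5.1]), array([0.0158, 0.0453]))
cutter mate (array([658.3, -63.3,  52.8,  17.6,   3.7]), array([0.0395, 0.0449]))
tray (array([612.6, -67.4, 192.4,  80. ,   4.7]), array([0.0139, 0.0416]))
```

```bash

python3 -m creep '{"hand":[10,10,10,10,10],"delta_pos":[[-0.0022,-0.0027,0.02],[0,0,0.034],[0,0,0.03],[0,0,0.016],[0,0,0.002]],"turn":[0,0,0,0,0]}'
python3 -m creep '{"hand":[10,10,10,10,10],"delta_pos":[[0,0,0],[0,0,0],[0,0,0],[0,0,0],[0,0,0]],"turn":[0,0,0,0,0]}'
python3 mv.py .6548 .0645 .0274 177.6
```

```text
clock: 8.35
tcp_pos: [0.6538, 0.0647, 0.0285]
orientation: [-0.002, 0.021, 1.0, -0.0]
wrist_force: [0.1, -0.8, -4.6]
finger_gap: 0.0241
clock: 8.77
tcp_pos: [0.656, 0.0653, 0.0317]
orientation: [0.001, 0.02, 1.0, -0.0]
wrist_force: [-0.1, -0.4, -4.1]
finger_gap: 0.0241
yaw 177.67 tilt 0.09 turn units 0.014 now-axes [ 0.0015 -0.001   0.0054]
after-turn axes [ 0.0014 -0.001   0.0054] len mm 4.5
```

Nearly down, so I'll lower gently until it makes contact.

```bash

python3 -m creep '{"hand":[10,10,10,10,10],"delta_pos":[[0,0,0.002],[0,0,0.0015],[0,0,0],[0,0,0],[0,0,0]],"turn":[0,0,0,0,0]}'
python3 -m creep '{"hand":[10,10,10,10,10],"delta_pos":[[0,0,0.001],[0,0,0.001],[0,0,0],[0,0,0],[0,0,0]],"turn":[0,0,0,0,0]}'
```

```text
clock: 9.18
tcp_pos: [0.6553, 0.0654, 0.0278]
orientation: [-0.0, 0.02, 1.0, -0.0]
wrist_force: [1.0, 0.1, -3.4]
finger_gap: 0.0239
clock: 9.6
tcp_pos: [0.6554, 0.0654, 0.0276]
orientation: [0.0, 0.02, 1.0, -0.0]
wrist_force: [-4.0, -0.1, 5.6]
finger_gap: 0.0245
```

```bash

python3 -m creep '{"hand":[28,31,33,33,33],"delta_pos":[[0,0,0],[0,0,0],[0,0,0],[0,0,0],[0,0,-0.01]],"turn":[0,0,0,0,0]}'
python3 -m creep '{"hand":[33,33,33,33,45],"delta_pos":[[0,0,-0.02],[0,0,-0.03],[0,0,-0.04],[0,0,-0.01],[0,0,0]],"turn":[0,0,0,0,0]}'
python3 - <<'E'
from h import *
c=grab("wrist","pics/w5.png"); W=cloud(c)
def R_(cx,cy,rx,ry,lo,hi):
    m=((W[...,2]>lo)&(W[...,2]<hi)&(abs(W[...,0]-cx)<rx)&(abs(W[...,1]-cy)<ry)).astype(np.uint8)
    n,l,st,ce=cv2.connectedComponentsWithStats(m); j=1+np.argmax(st[1:,4]); P=W[l==j]
    return np.round(np.hstack([np.ravel(x) for x in cv2.minAreaRect((P[:,:2]*1000).astype(np.float32))]),1),np.nanpercentile(P[:,2],[50,98]).round(4)
print("fuller mate",R_(.563,.070,.045,.035,.028,.06)); print("fuller",R_(.655,.065,.045,.035,.028,.06)); print("tray",R_(.610,.067,.11,.05,.004,.06))
E
python3 mv.py .435 .0555 .11 178.6
```

```text
clock: 10.02
tcp_pos: [0.6544, 0.0653, 0.0329]
orientation: [-0.001, 0.02, 1.0, -0.0]
wrist_force: [-1.2, 0.7, -0.4]
finger_gap: 0.0332
clock: 10.43
tcp_pos: [0.6581, 0.0653, 0.1186]
orientation: [0.004, 0.02, 1.0, -0.0]
wrist_force: [-0.2, 0.9, 0.2]
finger_gap: 0.0434
fuller mate (array([561.9,  67.4,  26.3,  52.3,  87.7]), array([0.0431, 0.0458]))
fuller (array([656.3,  65. ,  26. ,  53. ,  88.2]), array([0.0428, 0.0455]))
tray (array([608. ,  65.8,  78.5, 192.2,  87.9]), array([0.0182, 0.0449]))
yaw 177.67 tilt 0.23 turn units -0.186 now-axes [ 0.2765 -0.0235  0.0066]
after-turn axes [ 0.2768 -0.019   0.0077] len mm 222.1
```

View pics/w5.png

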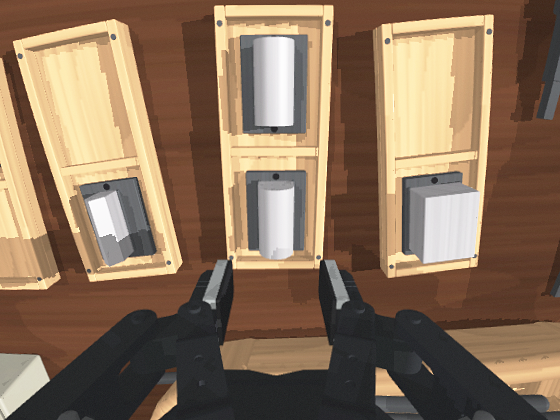

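The fuller stands at (276,215), level with its mate and about 48 mm from the tray centre. The cutter is next.

```bash

python3 -m creep '{"hand":[45,45,45,45,45],"delta_pos":[[0.02,-0.0017,0],[0.04,-0.0034,0],[0.045,-0.0038,0],[0.045,-0.0038,0],[0.045,-0.0038,0]],"turn":[-0.2,0,0,0,0]}'
python3 -m creep '{"hand":[45,45,45,45,45],"delta_pos":[[0.04,-0.0034,0],[0.025,-0.0022,0],[0.0165,-0.0014,0],[0,0,0],[0,0,0]],"turn":[0,0,0,0,0]}'
cat > look.py <<'E'
import sys
from h import *
fn,cam=sys.argv[1:3]
c=grab(cam,"pics/"+fn); W=cloud(c)
for a in sys.argv[3:]:
    cx,cy,rx,ry,lo,hi=map(float,a.split(","))
    m=((W[...,2]>lo)&(W[...,2]<hi)&(abs(W[...,0]-cx)<rx)&(abs(W[...,1]-cy)<ry)).astype(np.uint8)
    n,l,st,ce=cv2.connectedComponentsWithStats(m)
    if n<2: print("none"); continue
    j=1+np.argmax(st[1:,4]); P=W[l==j]
    print(np.round(np.hstack([np.ravel(x) for x in cv2.minAreaRect((P[:,:2]*1000).astype(np.float32))]),1),np.nanpercentile(P[:,2],[50,98]).round(4))
E
python3 look.py w6.png wrist .435,.0555,.05,.04,.004,.06 .435,.0555,.05,.04,.013,.06
python3 mv.py .435 .0555 .022 178.6
```

```text
clock: 10.9
tcp_pos: [0.4961, 0.056, 0.1121]
orientation: [-0.002, 0.012, 1.0, 0.0]
wrist_force: [0.5, 0.4, 0.3]
finger_gap: 0.045
clock: 11.32
tcp_pos: [0.4329, 0.052, 0.1134]
orientation: [-0.001, 0.012, 1.0, -0.0]
wrist_force: [0.5, 0.1, -0.5]
finger_gap: 0.0448
[432.7  53.9  46.   65.8  88.9] [0.0092 0.0363]
[432.6  53.9  15.9  52.6  89. ] [0.0325 0.0369]
yaw 178.66 tilt 0.01 turn units 0.013 now-axes [-0.0011  0.0045  0.1147]
after-turn axes [-0.001   0.0045  0.1147] len mm 91.8
```

View pics/w6.png

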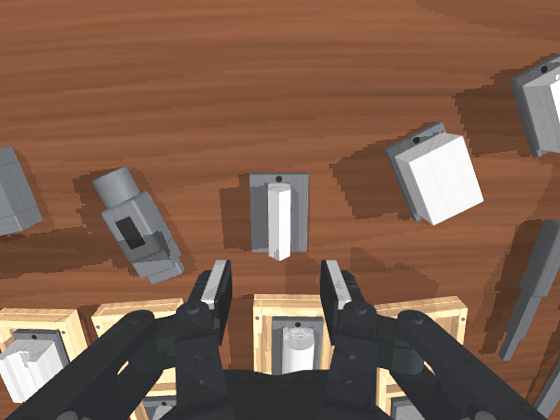

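The cutter, with its narrow roof edge, is at (279,215) between the jaws.

```bash

python3 -m creep '{"hand":[45,45,45,45,45],"delta_pos":[[-0.0012,0.0037,0.03],[0,0,0.04],[0,0,0.03],[0,0,0.012],[0,0,0.0027]],"turn":[0,0,0,0,0]}'
python3 -m creep '{"hand":[10,10,10,10,10],"delta_pos":[[0,0,0],[0,0,0],[0,0,0],[0,0,0],[0,0,0]],"turn":[0,0,0,0,0]}' 70
python3 -m creep '{"hand":[5,5,5,5,5],"delta_pos":[[0,0,0],[0,0,0],[0,0,-0.008],[0,0,-0.01],[0,0,0]],"turn":[0,0,0,0,0]}' 90
python3 look.py w7.png wrist
```

```text
clock: 11.78
tcp_pos: [0.434, 0.0549, 0.0198]
orientation: [-0.002, 0.012, 1.0, 0.0]
wrist_force: [0.3, 0.9, 1.1]
finger_gap: 0.0448
clock: 12.2
tcp_pos: [0.436, 0.0548, 0.0233]
orientation: [0.001, 0.012, 1.0, -0.0]
wrist_force: [1.1, 0.1, -0.1]
finger_gap: 0.0143
clock: 12.62
tcp_pos: [0.435, 0.0549, 0.038]
orientation: [0.0, 0.012, 1.0, -0.0]
wrist_force: [0.9, 1.0, -4.1]
finger_gap: 0.0137
```

View pics/w7.png

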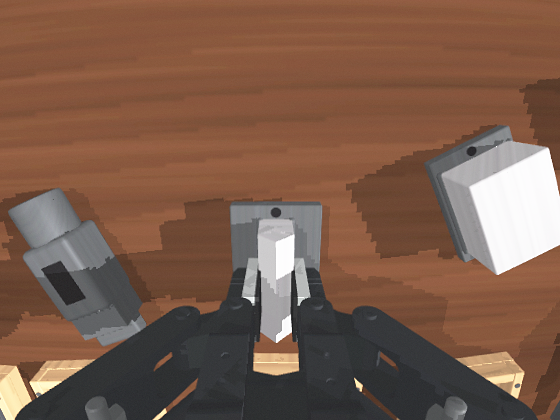

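The cutter is held (4.1 N).

```bash

python3 -m creep '{"hand":[5,5,5,5,5],"delta_pos":[[0,0,-0.02],[0,0,-0.03],[0,0,-0.03],[0,0,-0.016],[0,0,0]],"turn":[0,-0.5,-0.5,-0.16,0]}'
python3 mv.py .567 -.0705 .115 184.4
```

```text
clock: 13.08
tcp_pos: [0.4367, 0.0548, 0.1163]
orientation: [0.002, -0.039, 0.999, -0.0]
wrist_force: [1.6, 0.6, -3.7]
finger_gap: 0.014
yaw -175.51 tilt 0.28 turn units 0.018 now-axes [-0.1501 -0.1689  0.0024]
after-turn axes [-0.1503 -0.1686  0.0016] len mm 180.7
```

```bash

python3 -m creep '{"hand":[5,5,5,5,5],"delta_pos":[[-0.0134,-0.0151,0],[-0.0214,-0.0241,0],[-0.0268,-0.0302,0],[-0.0268,-0.0302,0],[-0.0268,-0.0302,0]],"turn":[0,0,0,0,0]}'
python3 -m creep '{"hand":[5,5,5,5,5],"delta_pos":[[-0.0214,-0.0241,0],[-0.0134,-0.0151,0],[0,0,0],[0,0,0],[0,0,0]],"turn":[0,0,0,0,0]}'
python3 mv.py .567 -.0705 .0315 184.4
python3 look.py w8.png wrist
```

```text
clock: 13.5
tcp_pos: [0.5351, -0.0429, 0.1118]
orientation: [-0.001, -0.039, 0.999, 0.0]
wrist_force: [0.6, 0.5, -2.8]
finger_gap: 0.0135
clock: 13.92
tcp_pos: [0.5636, -0.0704, 0.1119]
orientation: [-0.002, -0.039, 0.999, 0.001]
wrist_force: [0.2, -0.3, -2.2]
finger_gap: 0.0134
yaw -175.57 tilt 0.21 turn units 0.007 now-axes [-0.0046 -0.0005  0.1005]
after-turn axes [-0.0042 -0.0004  0.1005] len mm 80.5
```

View pics/w8.png

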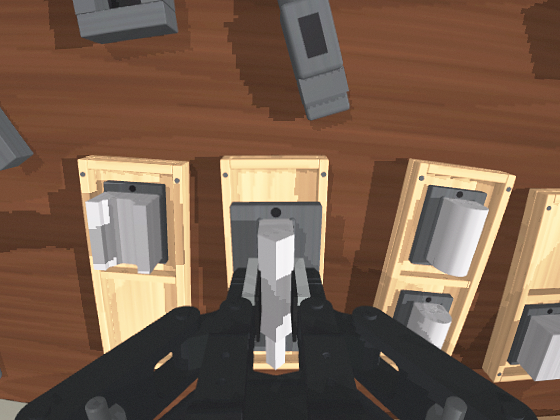

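The cutter is over the empty stall of the cutter tray. Lowering.

```bash

python3 -m creep '{"hand":[5,5,5,5,5],"delta_pos":[[-0.003,0,0.02],[0,0,0.034],[0,0,0.03],[0,0,0.014],[0,0,0.001]],"turn":[0,0,0,0,0]}'
python3 -m creep '{"hand":[5,5,5,5,5],"delta_pos":[[0,0,0],[0,0,0],[0,0,0.001],[0,0,0.001],[0,0,0]],"turn":[0,0,0,0,0]}'
python3 -m creep '{"hand":[5,5,5,5,5],"delta_pos":[[0,0,0.001],[0,0,0.001],[0,0,0],[0,0,0],[0,0,0]],"turn":[0,0,0,0,0]}'
```

```text
clock: 14.38
tcp_pos: [0.5656, -0.0694, 0.0328]
orientation: [-0.002, -0.039, 0.999, 0.0]
wrist_force: [-0.0, 0.7, -3.2]
finger_gap: 0.0139
clock: 14.8
tcp_pos: [0.5677, -0.0704, 0.0334]
orientation: [0.0, -0.039, 0.999, -0.0]
wrist_force: [0.4, -0.0, -3.0]
finger_gap: 0.0138
clock: 15.22
tcp_pos: [0.5675, -0.0705, 0.0314]
orientation: [0.0, -0.039, 0.999, -0.0]
wrist_force: [-0.1, -1.5, -2.2]
finger_gap: 0.0137
```

```bash

python3 -m creep '{"hand":[5,5,5,5,5],"delta_pos":[[0,0,0.001],[0,0,0.001],[0,0,0],[0,0,0],[0,0,0]],"turn":[0,0,0,0,0]}'
```

```text
clock: 15.63
tcp_pos: [0.5676, -0.0705, 0.0314]
orientation: [0.001, -0.039, 0.999, -0.0]
wrist_force: [-4.8, 0.4, 9.4]
finger_gap: 0.014
```

```bash

python3 -m creep '{"hand":[18,22,26,28,28],"delta_pos":[[0,0,0],[0,0,0],[0,0,0],[0,0,0],[0,0,-0.01]],"turn":[0,0,0,0,0]}'
python3 -m creep '{"hand":[28,28,28,28,65],"delta_pos":[[0,0,-0.02],[0,0,-0.03],[0,0,-0.03],[0,0,-0.01],[0,0,0]],"turn":[0,0,0,0,0]}'
python3 look.py w9.png wrist .567,-.0705,.045,.035,.028,.06 .6127,-.067,.11,.06,.004,.06
python3 mv.py .404 .1725 .11 206.8
```

```text
clock: 16.05
tcp_pos: [0.5662, -0.0701, 0.0364]
orientation: [-0.001, -0.039, 0.999, 0.0]
wrist_force: [-0.2, -0.6, -0.4]
finger_gap: 0.0279
clock: 16.47
tcp_pos: [0.5694, -0.0709, 0.1127]
orientation: [0.003, -0.039, 0.999, -0.001]
wrist_force: [0.4, 1.0, -0.0]
finger_gap: 0.039
[564.3 -71.1  52.6  16.    4.6] [0.0405 0.0449]
[612.8 -67.6 192.   78.5   4.7] [0.017  0.0436]
yaw -175.53 tilt 0.16 turn units -4.465 now-axes [1.811e-01 3.190e-01 2.000e-04]
after-turn axes [0.0464 0.3639 0.001 ] len mm 293.5
```

View pics/w9.png

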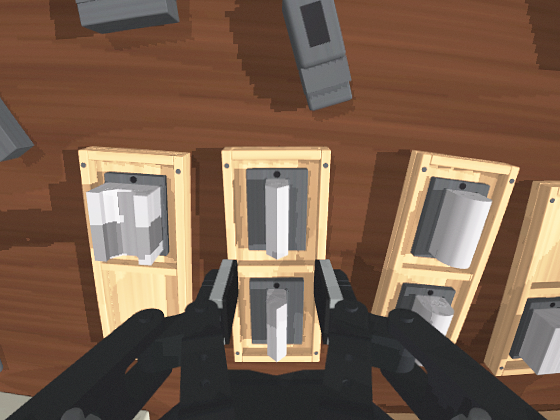

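The cutter stands at (277,215) beside its mate, 48 mm along. The flat is next.

```bash

python3 -m creep '{"hand":[65,65,65,65,65],"delta_pos":[[0.0105,0.0186,0],[0.0169,0.0297,0],[0.0211,0.0371,0],[0.0211,0.0371,0],[0.0211,0.0371,0]],"turn":[0,0,0,0,0]}'
python3 -m creep '{"hand":[65,65,65,65,65],"delta_pos":[[0.0211,0.0371,0],[0.0211,0.0371,0],[0.0211,0.0371,0],[0.0169,0.0297,0],[0.0105,0.0186,0]],"turn":[0,0,0,0,0]}'
python3 -m creep '{"hand":[65,65,65,65,65],"delta_pos":[[0,0,0],[0,0,0],[0,0,0],[0,0,0],[0,0,0]],"turn":[-1,-1,-1,-1,-0.46]}'
python3 look.py w10.png wrist .404,.1725,.05,.045,.004,.06 .404,.1725,.05,.045,.013,.06 .404,.1725,.05,.045,.024,.06
python3 mv.py .404 .1725 .027 206.8
```

```text
clock: 16.93
tcp_pos: [0.4829, 0.0522, 0.1079]
orientation: [-0.002, -0.039, 0.999, 0.0]
wrist_force: [-0.2, 0.0, 0.2]
finger_gap: 0.0649
clock: 17.35
tcp_pos: [0.3994, 0.1743, 0.1081]
orientation: [-0.002, -0.04, 0.999, -0.0]
wrist_force: [-0.5, -0.2, 0.3]
finger_gap: 0.0653
clock: 17.77
tcp_pos: [0.4016, 0.1728, 0.1082]
orientation: [-0.001, -0.234, 0.972, -0.0]
wrist_force: [0.2, -0.4, 0.1]
finger_gap: 0.0654
[399.5 170.4  61.2  46.1  26.8] [0.0364 0.0379]
[401.9 171.5  52.8  40.1  26.8] [0.0366 0.0379]
[401.8 171.5  52.8  40.2  26.5] [0.0366 0.0379]
yaw -152.99 tilt 0.17 turn units 0.043 now-axes [-0.0029 -0.0017  0.1014]
after-turn axes [-0.0026 -0.0016  0.1014] len mm 81.2
```

View pics/w10.png

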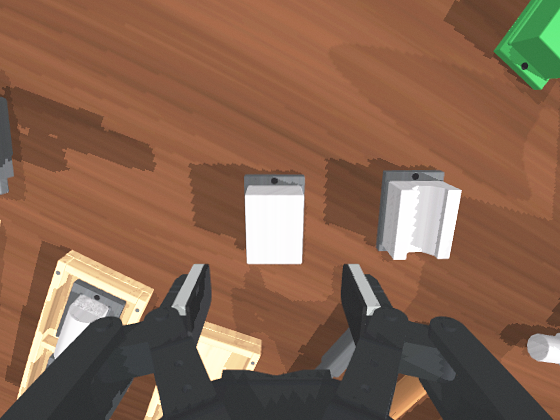

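Flat, silver with a plain top, is at (274,222) between the jaws. Green is at the corner (525,45), well away.

```bash

python3 -m creep '{"hand":[65,65,65,65,65],"delta_pos":[[-0.0017,-0.001,0.03],[0,0,0.035],[0,0,0.025],[0,0,0.01],[0,0,0.001]],"turn":[0.04,0,0,0,0]}'
python3 -m creep '{"hand":[30,30,30,30,30],"delta_pos":[[0,0,0],[0,0,0],[0,0,0],[0,0,0],[0,0,0]],"turn":[0,0,0,0,0]}' 70
python3 -m creep '{"hand":[25,25,25,25,25],"delta_pos":[[0,0,0],[0,0,0],[0,0,-0.008],[0,0,-0.01],[0,0,0]],"turn":[0,0,0,0,0]}' 90
python3 look.py w11.png wrist
```

```text
clock: 18.23
tcp_pos: [0.4019, 0.1722, 0.0265]
orientation: [-0.003, -0.229, 0.973, -0.0]
wrist_force: [-0.8, -1.4, 0.8]
finger_gap: 0.0649
clock: 18.65
tcp_pos: [0.4051, 0.1731, 0.0301]
orientation: [0.001, -0.23, 0.973, 0.0]
wrist_force: [-2.9, 0.2, 7.0]
finger_gap: 0.0387
clock: 19.07
tcp_pos: [0.4049, 0.1729, 0.0444]
orientation: [0.001, -0.23, 0.973, -0.0]
wrist_force: [0.1, 0.2, -6.7]
finger_gap: 0.0377
```

View pics/w11.png

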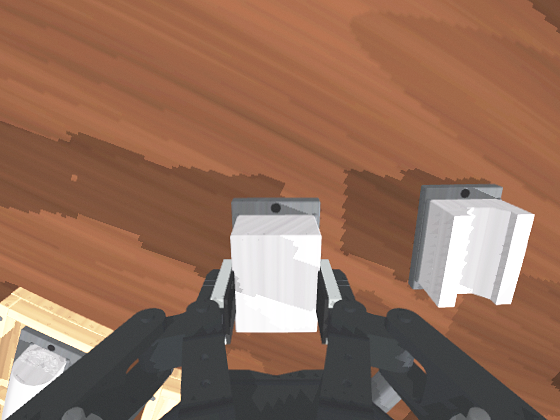

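```bash

python3 -m creep '{"hand":[25,25,25,25,25],"delta_pos":[[0,0,-0.02],[0,0,-0.03],[0,0,-0.03],[0,0,-0.012],[0,0,0]],"turn":[0,0.9,1,1,0.9]}'
python3 mv.py .574 .184 .115 185
```

```text
clock: 19.53
tcp_pos: [0.4063, 0.1732, 0.1193]
orientation: [0.002, -0.064, 0.998, 0.0]
wrist_force: [-0.6, -0.2, -6.8]
finger_gap: 0.0378
yaw -172.67 tilt 0.27 turn units 0.465 now-axes [-0.2097 -0.0133  0.0064]
after-turn axes [-0.2101 -0.0048  0.0054] len mm 168.1
```

```bash

python3 -m creep '{"hand":[25,25,25,25,25],"delta_pos":[[0,0,0],[-0.0188,-0.0004,0],[-0.03,-0.0007,0],[-0.0377,-0.0009,0],[-0.0377,-0.0009,0]],"turn":[0.46,0,0,0,0]}'
python3 -m creep '{"hand":[25,25,25,25,25],"delta_pos":[[-0.0377,-0.0009,0],[-0.03,-0.0007,0],[-0.0188,-0.0004,0],[0,0,0],[0,0,0]],"turn":[0,0,0,0,0]}'
python3 mv.py .574 .184 .0385 185
python3 look.py w12.png wrist
```

```text
clock: 19.95
tcp_pos: [0.5037, 0.1796, 0.1163]
orientation: [-0.001, -0.046, 0.999, -0.0]
wrist_force: [0.5, 0.6, -5.6]
finger_gap: 0.0378
clock: 20.37
tcp_pos: [0.5726, 0.1841, 0.1155]
orientation: [-0.001, -0.046, 0.999, -0.0]
wrist_force: [-1.1, -0.2, -7.2]
finger_gap: 0.0378
yaw -174.76 tilt 0.12 turn units 0.049 now-axes [-0.0019 -0.0003  0.0962]
after-turn axes [-0.0017 -0.0003  0.0962] len mm 77.0
```

View pics/w12.png

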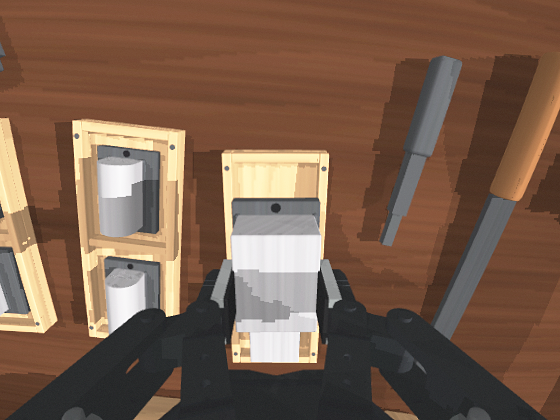

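```bash

python3 -m creep '{"hand":[25,25,25,25,25],"delta_pos":[[0,0,0.02],[0,0,0.033],[0,0,0.029],[0,0,0.014],[0,0,0]],"turn":[0,0,0,0,0]}'
python3 -m creep '{"hand":[25,25,25,25,25],"delta_pos":[[0,0,0],[0,0,0],[0,0,0.001],[0,0,0.001],[0,0,0]],"turn":[0,0,0,0,0]}'
python3 -m creep '{"hand":[25,25,25,25,25],"delta_pos":[[0,0,0.001],[0,0,0.001],[0,0,0],[0,0,0],[0,0,0]],"turn":[0,0,0,0,0]}'
```

```text
clock: 20.83
tcp_pos: [0.5698, 0.1841, 0.0386]
orientation: [-0.002, -0.046, 0.999, -0.0]
wrist_force: [-0.9, -0.8, -6.8]
finger_gap: 0.0379
clock: 21.25
tcp_pos: [0.5727, 0.1844, 0.0387]
orientation: [0.0, -0.046, 0.999, -0.0]
wrist_force: [0.3, 1.0, -7.4]
finger_gap: 0.0381
clock: 21.67
tcp_pos: [0.5729, 0.1844, 0.0373]
orientation: [0.0, -0.046, 0.999, -0.0]
wrist_force: [-0.7, -0.4, -3.0]
finger_gap: 0.0376
```

```bash

python3 -m creep '{"hand":[25,25,25,25,25],"delta_pos":[[0,0,0.001],[0,0,0],[0,0,0],[0,0,0],[0,0,0]],"turn":[0,0,0,0,0]}'
python3 -m creep '{"hand":[41,43,46,47,47],"delta_pos":[[0,0,0],[0,0,0],[0,0,0],[0,0,0],[0,0,-0.01]],"turn":[0,0,0,0,0]}'
python3 -m creep '{"hand":[47,47,47,47,65],"delta_pos":[[0,0,-0.02],[0,0,-0.03],[0,0,-0.03],[0,0,-0.01],[0,0,0]],"turn":[0,0,0,0,0]}'
python3 look.py w13.png wrist .573,.184,.045,.035,.028,.06 .619,.188,.11,.06,.004,.06
python3 mv.py .351 .2665 .11 207
```

```text
clock: 22.08
tcp_pos: [0.5729, 0.1844, 0.0372]
orientation: [0.001, -0.046, 0.999, -0.0]
wrist_force: [-3.6, -0.4, 5.6]
finger_gap: 0.0378
clock: 22.5
tcp_pos: [0.5717, 0.1841, 0.0429]
orientation: [-0.001, -0.046, 0.999, -0.0]
wrist_force: [-0.2, 0.2, -0.9]
finger_gap: 0.047
clock: 22.92
tcp_pos: [0.5748, 0.1848, 0.1193]
orientation: [0.003, -0.046, 0.999, 0.0]
wrist_force: [0.1, -0.1, -0.7]
finger_gap: 0.0577
[569.7 183.9  52.6  40.1   5.5] [0.0446 0.0459]
[618.1 186.9 192.3  78.9   5.1] [0.0207 0.0456]
yaw -174.73 tilt 0.17 turn units -4.346 now-axes [0.2677 0.1275 0.0084]
after-turn axes [0.2015 0.2176 0.0092] len mm 237.4
```

View pics/w13.png

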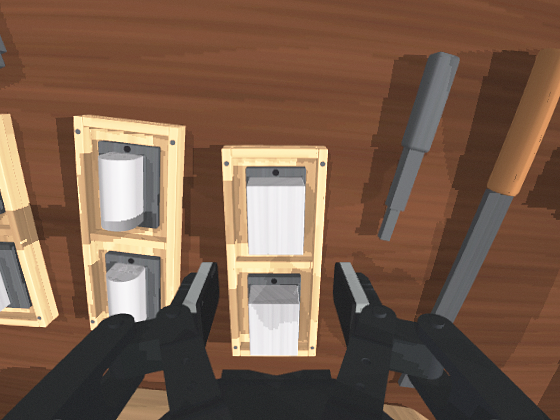

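The flat stands at (275,215) beside its mate. The swage is next.

```bash

python3 -m creep '{"hand":[68,68,68,68,68],"delta_pos":[[0.0203,0.0097,0],[0.0325,0.0154,0],[0.0406,0.0193,0],[0.0406,0.0193,0],[0.0406,0.0193,0]],"turn":[0,0,0,0,0]}'
python3 -m creep '{"hand":[68,68,68,68,68],"delta_pos":[[0.0406,0.0193,0],[0.0325,0.0154,0],[0.0203,0.0097,0],[0,0,0],[0,0,0]],"turn":[0,0,0,-1,-1]}'
python3 -m creep '{"hand":[68,68,68,68,68],"delta_pos":[[0,0,0],[0,0,0],[0,0,0],[0,0,0],[0,0,0]],"turn":[-1,-1,-0.35,0,0]}'
python3 look.py w14.png wrist .351,.266,.05,.045,.004,.06 .351,.266,.05,.045,.013,.06 .351,.266,.05,.045,.024,.06
python3 mv.py .351 .266 .027 207.2
```

```text
clock: 23.38
tcp_pos: [0.4248, 0.2374, 0.1142]
orientation: [-0.002, -0.046, 0.999, -0.0]
wrist_force: [0.6, 0.9, -0.2]
finger_gap: 0.068
clock: 23.8
tcp_pos: [0.3472, 0.266, 0.1147]
orientation: [-0.001, -0.136, 0.991, -0.001]
wrist_force: [0.1, -1.2, 0.1]
finger_gap: 0.0679
clock: 24.22
tcp_pos: [0.3489, 0.2657, 0.1149]
orientation: [-0.001, -0.233, 0.972, -0.0]
wrist_force: [0.8, -0.6, -0.2]
finger_gap: 0.0676
[346.6 264.2  59.9  46.   28. ] [0.0285 0.0377]
[349.7 265.7  53.   42.   27.6] [0.03   0.0378]
[349.7 265.7  52.9  42.   27.6] [0.0309 0.0378]
yaw -153.04 tilt 0.1 turn units -0.049 now-axes [-0.0024 -0.0009  0.1102]
after-turn axes [-0.0022 -0.0009  0.1102] len mm 88.2
```

View pics/w14.png

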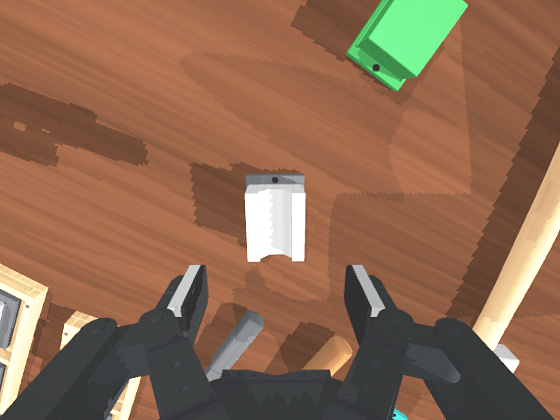

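The swage, silver with its groove, is at (275,220) between the jaws. Green (410,40) and turquoise (400,412) are outside.

```bash

python3 -m creep '{"hand":[68,68,68,68,68],"delta_pos":[[-0.0024,0,0.03],[0,0,0.038],[0,0,0.028],[0,0,0.012],[0,0,0.0015]],"turn":[-0.05,0,0,0,0]}'
python3 -m creep '{"hand":[30,30,30,30,30],"delta_pos":[[0,0,0],[0,0,0],[0,0,0],[0,0,0],[0,0,0]],"turn":[0,0,0,0,0]}' 70
python3 -m creep '{"hand":[25,25,25,25,25],"delta_pos":[[0,0,0],[0,0,0],[0,0,-0.008],[0,0,-0.01],[0,0,0]],"turn":[0,0,0,0,0]}' 90
python3 look.py w15.png wrist
```

```text
clock: 24.68
tcp_pos: [0.3493, 0.2659, 0.0259]
orientation: [-0.003, -0.235, 0.972, -0.001]
wrist_force: [0.2, -1.0, 0.4]
finger_gap: 0.068
clock: 25.1
tcp_pos: [0.3522, 0.2672, 0.0295]
orientation: [0.001, -0.236, 0.972, -0.0]
wrist_force: [-1.0, -2.5, 5.8]
finger_gap: 0.0405
clock: 25.52
tcp_pos: [0.3518, 0.2674, 0.044]
orientation: [0.001, -0.236, 0.972, 0.0]
wrist_force: [0.3, -0.3, -7.2]
finger_gap: 0.0397
```

View pics/w15.png

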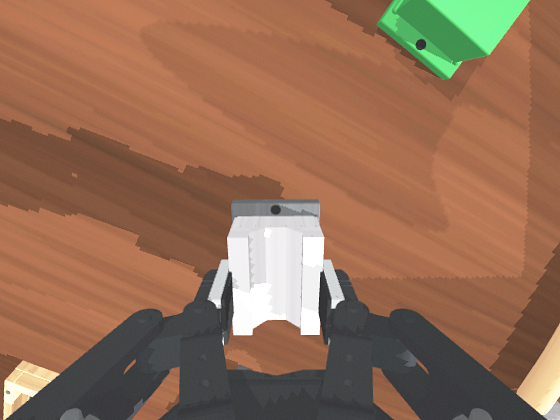

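```bash

python3 -m creep '{"hand":[25,25,25,25,25],"delta_pos":[[0,0,-0.02],[0,0,-0.03],[0,0,-0.03],[0,0,-0.012],[0,0,0]],"turn":[0.4,1,1,1,1]}'
python3 -m creep '{"hand":[25,25,25,25,25],"delta_pos":[[0,0,0],[0,0,0],[0,0,0],[0,0,0],[0,0,0]],"turn":[1,0,0,0,0]}'
python3 mv.py .669 -.179 .115 180.2
```

```text
clock: 25.98
tcp_pos: [0.3531, 0.268, 0.1189]
orientation: [0.002, -0.044, 0.999, 0.001]
wrist_force: [-0.1, 0.8, -7.7]
finger_gap: 0.04
clock: 26.4
tcp_pos: [0.3512, 0.2669, 0.1161]
orientation: [-0.0, -0.003, 1.0, -0.0]
wrist_force: [-0.3, 0.6, -6.1]
finger_gap: 0.04
yaw -179.64 tilt 0.05 turn units 0.031 now-axes [-0.3938 -0.5598  0.0013]
after-turn axes [-0.3953 -0.5588  0.0014] len mm 547.6
```

```bash

python3 -m creep '{"hand":[25,25,25,25,25],"delta_pos":[[-0.0104,-0.0147,0],[-0.0181,-0.0258,0],[-0.0259,-0.0368,0],[-0.0259,-0.0368,0],[-0.0259,-0.0368,0]],"turn":[0,0,0,0,0]}'
python3 -m creep '{"hand":[25,25,25,25,25],"delta_pos":[[-0.0259,-0.0368,0],[-0.0259,-0.0368,0],[-0.0259,-0.0368,0],[-0.0259,-0.0368,0],[-0.0259,-0.0368,0]],"turn":[0,0,0,0,0]}'
python3 -m creep '{"hand":[25,25,25,25,25],"delta_pos":[[-0.0259,-0.0368,0],[-0.0259,-0.0368,0],[-0.0259,-0.0368,0],[-0.0259,-0.0368,0],[-0.0259,-0.0368,0]],"turn":[0,0,0,0,0]}'
python3 -m creep '{"hand":[25,25,25,25,25],"delta_pos":[[-0.0181,-0.0258,0],[-0.0104,-0.0147,0],[0,0,0],[0,0,0],[0,0,0]],"turn":[0,0,0,0,0]}'
python3 look.py w16.png wrist .577,-.179,.045,.035,.028,.06 .6,-.179,.09,.055,.004,.06
python3 mv.py .669 -.179 .0385 180.2
```

```text
clock: 26.82
tcp_pos: [0.4375, 0.1457, 0.1164]
orientation: [0.0, -0.004, 1.0, 0.0]
wrist_force: [0.9, 0.6, -7.1]
finger_gap: 0.0401
clock: 27.23
tcp_pos: [0.5419, -0.0016, 0.1161]
orientation: [-0.0, -0.003, 1.0, 0.0]
wrist_force: [1.4, 0.4, -5.3]
finger_gap: 0.0399
clock: 27.65
tcp_pos: [0.646, -0.1482, 0.1156]
orientation: [-0.001, -0.003, 1.0, 0.0]
wrist_force: [0.7, 1.0, -6.0]
finger_gap: 0.04
clock: 28.07
tcp_pos: [0.6676, -0.1783, 0.1154]
orientation: [-0.001, -0.003, 1.0, 0.001]
wrist_force: [-0.7, 1.3, -6.1]
finger_gap: 0.0398
[ 5.769e+02 -1.804e+02  5.200e+01  4.270e+01  3.000e-01] [0.0388 0.046 ]
[ 608.  -180.4  163.6   78.5    0. ] [0.02   0.0455]
yaw -179.67 tilt 0.13 turn units 0.026 now-axes [-0.0019 -0.0014  0.0965]
after-turn axes [-0.0017 -0.0013  0.0966] len mm 77.3
```

View pics/w16.png

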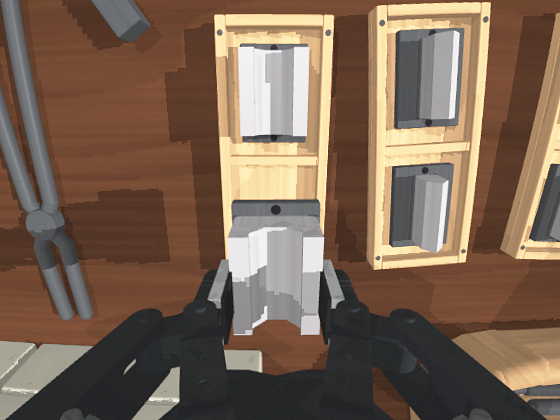

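```bash

python3 -m creep '{"hand":[25,25,25,25,25],"delta_pos":[[-0.0015,-0.0014,0.02],[0,0,0.033],[0,0,0.029],[0,0,0.0135],[0,0,0]],"turn":[0,0,0,0,0]}'
python3 -m creep '{"hand":[25,25,25,25,25],"delta_pos":[[0,0,0],[0,0,0],[0,0,0.001],[0,0,0.001],[0,0,0]],"turn":[0,0,0,0,0]}'
python3 -m creep '{"hand":[25,25,25,25,25],"delta_pos":[[0,0,0.001],[0,0,0.001],[0,0,0],[0,0,0],[0,0,0]],"turn":[0,0,0,0,0]}'
```

```text
clock: 28.53
tcp_pos: [0.668, -0.1785, 0.0385]
orientation: [-0.002, -0.003, 1.0, 0.001]
wrist_force: [-0.2, -0.3, -7.4]
finger_gap: 0.0397
clock: 28.95
tcp_pos: [0.67, -0.1802, 0.039]
orientation: [0.0, -0.002, 1.0, -0.0]
wrist_force: [0.0, -0.1, -6.6]
finger_gap: 0.0399
clock: 29.37
tcp_pos: [0.6698, -0.1802, 0.037]
orientation: [0.0, -0.002, 1.0, -0.0]
wrist_force: [0.4, 1.0, -6.1]
finger_gap: 0.0397
```

```bash

python3 -m creep '{"hand":[25,25,25,25,25],"delta_pos":[[0,0,0.001],[0,0,0],[0,0,0],[0,0,0],[0,0,0]],"turn":[0,0,0,0,0]}'
python3 -m creep '{"hand":[25,25,25,25,25],"delta_pos":[[0,0,0.0007],[0,0,0],[0,0,0],[0,0,0],[0,0,0]],"turn":[0,0,0,0,0]}'
```

```text
clock: 29.78
tcp_pos: [0.6698, -0.1802, 0.0369]
orientation: [0.0, -0.002, 1.0, -0.0]
wrist_force: [-3.4, 0.4, 3.0]
finger_gap: 0.0398
clock: 30.2
tcp_pos: [0.6698, -0.1802, 0.0369]
orientation: [0.0, -0.002, 1.0, -0.0]
wrist_force: [-4.3, 0.9, 6.5]
finger_gap: 0.04
```

```bash

python3 -m creep '{"hand":[43,45,48,49,49],"delta_pos":[[0,0,0],[0,0,0],[0,0,0],[0,0,0],[0,0,-0.01]],"turn":[0,0,0,0,0]}'
python3 -m creep '{"hand":[49,49,49,49,49],"delta_pos":[[0,0,-0.02],[0,0,-0.03],[0,0,-0.03],[0,0,-0.01],[0,0,0]],"turn":[0,0,0,0,0]}'
python3 look.py w17.png wrist .669,-.18,.045,.035,.028,.06 .622,-.18,.11,.055,.004,.06
python3 mv.py .35 -.43 .22 180
```

```text
clock: 30.62
tcp_pos: [0.6688, -0.1797, 0.042]
orientation: [-0.001, -0.002, 1.0, 0.0]
wrist_force: [0.5, -0.4, 0.3]
finger_gap: 0.0488
clock: 31.03
tcp_pos: [0.6718, -0.1809, 0.1192]
orientation: [0.003, -0.002, 1.0, -0.001]
wrist_force: [0.1, -0.2, 1.2]
finger_gap: 0.0491
[ 667.  -180.6   53.    42.2    0.9] [0.0384 0.0457]
[ 6.225e+02 -1.804e+02  1.926e+02  7.870e+01  1.000e-01] [0.0206 0.0455]
yaw -179.73 tilt 0.19 turn units 0.054 now-axes [ 0.402  -0.3102 -0.1296]
after-turn axes [ 0.4009 -0.3119 -0.1288] len mm 419.2
```

View pics/w17.png

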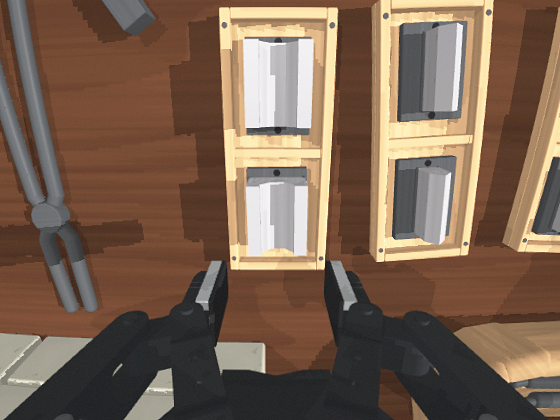

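The swage stands at (277,215) in its stall. I'll retract for a final top view.

```bash

python3 -m creep '{"hand":[49,49,49,49,49],"delta_pos":[[0,0,-0.02],[0,0,-0.04],[0,0,-0.04],[0,0,-0.03],[0,0,0]],"turn":[0,0,0,0,0]}'
for i in 1 2; do python3 -m creep '{"hand":[49,49,49,49,49],"delta_pos":[[0.035,-0.027,0],[0.035,-0.027,0],[0.035,-0.027,0],[0.035,-0.027,0],[0.035,-0.027,0]],"turn":[0,0,0,0,0]}'; done
python3 -m creep '{"hand":[49,49,49,49,49],"delta_pos":[[0.03,-0.02,0],[0.01,-0.01,0],[0,0,0],[0,0,0],[0,0,0]],"turn":[0,0,0,0,0]}'
python3 look.py top1.png top .410,-.182,.06,.06,.004,.05 .441,-.055,.07,.06,.004,.05 .573,.184,.045,.035,.028,.06 .619,.188,.11,.055,.013,.023 .655,.065,.045,.035,.028,.06 .610,.067,.11,.05,.013,.023 .567,-.07,.045,.035,.028,.06 .613,-.067,.11,.06,.013,.023 .669,-.18,.045,.035,.028,.06 .624,-.18,.11,.055,.013,.06
```

```text
clock: 31.5
tcp_pos: [0.6715, -0.1808, 0.224]
orientation: [0.003, -0.002, 1.0, -0.001]
wrist_force: [1.2, -0.3, 0.7]
finger_gap: 0.0489
clock: 31.92
tcp_pos: [0.5282, -0.2888, 0.2171]
orientation: [-0.001, -0.003, 1.0, 0.001]
wrist_force: [0.2, -0.4, -0.3]
finger_gap: 0.0491
clock: 32.33
tcp_pos: [0.3887, -0.3974, 0.2173]
orientation: [-0.001, -0.002, 1.0, 0.001]
wrist_force: [-0.1, -0.6, -0.8]
finger_gap: 0.0488
clock: 32.75
tcp_pos: [0.3594, -0.4207, 0.2187]
orientation: [-0.0, -0.003, 1.0, 0.001]
wrist_force: [-0.3, 0.8, 0.3]
finger_gap: 0.0491
[ 410.7 -186.5   66.    66.7   10.2] [0.024  0.0286]
[440.8 -55.4  95.7  30.5  20.8] [0.0265 0.032 ]
[571.1 185.6  51.7  39.7   5.7] [0.0428 0.0464]
[619.4 188.9 191.8  78.2   5.1] [0.0188 0.0223]
[656.7  67.7  23.6  54.4  88.7] [0.0411 0.0454]
[609.6  67.2  78.2 191.8  87.8] [0.0188 0.0225]
[564.2 -69.8  52.6  16.3   4.6] [0.0387 0.0444]
[613.6 -66.2 194.9  79.7   4.2] [0.0185 0.0223]
[ 668.7 -178.7   55.1   43.6    1.4] [0.0371 0.0454]
[ 6.240e+02 -1.794e+02  1.951e+02  8.030e+01  5.000e-01] [0.0221 0.0452]
```

View pics/top1.png

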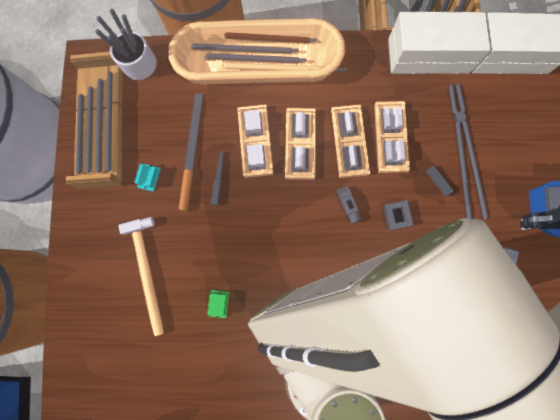

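All four dies sit in their stalls, and the bolster (398,214) and hammer head (348,204) haven't moved. Handing in.

```bash
python3 - <<'E'
from h import *
s=env.get_state(); print(s["wrist_force"],abs(s["qvel"]).max()); print(env.hand_in())
E
```

```text
[-0.21710249  0.28678924  0.30036562] 0.008080421783794412
the job is handed in; nothing more can be done
None
```

All four dies are in the empty stalls of their own trays, and I handed the job in at about 33 s on the clock. Each die was lowered until the wrist force showed it touching the stall floor, then released.

- **Placement:** the last views put each die 44 to 50 mm along its tray from the tray centre, where 46 is ideal and 34–58 allowed. They were at most about 2 mm off sideways and within about 1° of the tray's direction. Each top is at the same height as its mate's, so the feet are flat on the floors.
- **Left alone:** the hammer head measured within 1 mm of where it started. The green and turquoise look-alikes were not touched.
- **Arm at hand-in:** clear of everything, with almost no wrist force and almost no movement.

**Disagreements:**
- The wrist and top cameras differed by 1–3 mm, which is small against the 12 mm allowed.
- The final depth outline of the bolster came out about 8 mm too wide, with its centre shifted 5 mm. I put this down to stray depth points near the arm. The picture shows it in the same place, and the gripper was never lowered near it.
- The networks named fuller, cutter and tray wrongly or missed them in places, so I told them apart by measured block width.

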